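# Pull the round end cap off the rack's accessory socket

### The job

Take the steel puller by its wooden grip, hook its two inner ledges under the brim of the round cap (not the square one) and pull straight up until the cap pops off its tube. Then set the puller down gently and upright in the middle of the round grey stone coaster, with the cap still hanging in it, and let go. Do not touch the cap with the gripper, keep it level, and leave the square cap, the jar and the torch where they are.

Things in the scene. Friction and masses are not known exactly. Their poses are not given: they have to be found in the camera images.
- puller_grip (a point): Centre of the upright wooden grip (50 mm along x, 16 along y, 48 high) on top of the loose steel puller, a 200 g stirrup standing upright on the ledge. It is 88 mm above the puller's flat underside, on its vertical centre line. z up, x along the open slot, y across it. Under the grip a cross plate 30 x 80 mm, 60 to 64 mm above the underside, joins two side plates: 60 mm along x, 72 mm apart inside, 80 outside.
- puller_slot (a point): Middle of the puller's slot, level with its ledge tops, 63 mm straight below puller_grip and 25 mm above the underside. A ledge 14 mm wide, 4 thick, 60 long with a 3 mm lip across each end points inward from each side plate. Slot 44 mm wide, open at both x ends; 35 mm free height under the cross plate. The brim is wider than the slot: bring the ledges in level from the side, below the brim.
- round_cap_brim (a point): Centre of the brim of the round grey plastic cap (30 g): a flat disc 58 mm across, 8 thick, its underside 4 mm below this point. Under it a square skirt 26 mm wide, 15 long; x and y lie along the skirt's sides, z up. Seated, this point is 74 mm above the ledge. Sprung balls in the tube hold the cap: some 8 to 16 N straight up frees it, it snaps loose within 5 mm and is clear after 15 mm.
- square_cap_brim (a point): Centre of the brim, 46 x 46 x 8 mm, of the other grey cap, to be left alone; same height as the round one, at least 150 mm to its left or right. Each cap sits on a white square steel tube 16 mm wide and 70 high, on a fixed foot plate 70 x 70 x 4 mm.
- coaster_top (a point): Centre of the top face of the round grey stone coaster, 124 mm across and 8 mm thick, fixed flat on the ledge (this point is 8 mm above the ledge).
- jar: Bystander: twist-cap clear plastic jar, 68 mm across, 90 mm high, fixed on the ledge beyond the two capped tubes. Origin at the centre of its underside.
- torch: Bystander: black plastic torch standing loose on its head, 42 mm across at the foot, 122 mm high, far to the left. Origin at the centre of its underside. A comb upright in a fixed clip, 130 mm high, stands far to the right.
There are look-alikes about, which are no part of the job. Several things look just like the part that bears coaster_top: the one meant starts nearest to the robot's base.

How it is judged:
By the outcome, as a careful person would: the job done as asked, in the order asked, and still so for the second after the job is handed in, with the robot touching nothing.
It also fails if it takes over 51 s, if anything falls off the work surface, if the arm or the gripper's body presses on something with over 40 N, if the wrist force passes 120 N, or if a joint passes its speed limit or range.

### The arm

A 6-joint arm with a two-finger parallel gripper is mounted at the origin on the work surface. World frame = base frame: x ahead of the robot, y to its left, z up, the work surface at z = 0. Lengths are in m, angles in rad, forces in N, time in s.
With the tool pointing down it reaches from about 0.225 to 0.875 m from the base axis. Payload 3.4 kg.
Tool frame: the origin (TCP) lies at the centre of the arm's flange, where the gripper is bolted on; the fingertips stand manip.tcp_to_tips ahead of it and the grasp point (between the pads) lies 155 mm ahead of it (manip.tcp_to_tips is the distance from the TCP to the fingertips, in m); z points along the fingers, y is the line along which they close (so a half turn about z gives the same grasp; the last joint's range is limited). The gripper opens to 85 mm and grips with 20 to 120 N. Pads are 22 mm wide; open, the fingers measure 114 mm over their backs; the gripper's body (76 mm by 85 mm) begins 54 mm behind the grasp point. The pads swing forward as they close: fully open they stand 13 mm farther back than shut.
Start: joints at [-1.39, 0.276, 1.505, -0, 1.361, -0.121], TCP at [0.171, -0.549, 0.405] pointing down, gripper open.
Joint ranges: [-2.89, 2.89], [-0.75, 2.08], [0.22, 2.7], [-1.18, 4.32], [0.11, 2.71], [-2.7, 2.7]. Speed limits (rad/s): [2.57, 2.57, 3.14, 3.14, 3.14, 3.14].

### API

Orientations are given as a unit quaternion [w, x, y, z].
In Python, from rig import sensors, imaging, manip gives the robot as it stands. The module is installed in compiled form; this text tells all that it offers.
- The arm moves only by the tool jog_arm, never from a script. Its argument "plan" is a list of rows, each an object of numbers: "dx", "dy", "dz": the shift along the tool's x, y, z in mm; "ax", "ay", "az": the turn, a rotation vector about the tool's x, y, z in units of 6 degrees (1.0 is 6 degrees); "grip": the closure, from 0 (fully open) to 1 (shut). A call has 1 to 20 rows; each row shifts and turns the commanded pose from where the row before left it, along the tool's axes as they then stand; what a row does not reach is not made up. A row lasts 1/12 s, in which the tool goes at most 41.7 mm and 7.16 degrees, less where a joint would pass 70% of its speed; a pose out of reach is approached as far as the arm can. A call is refused whole if a number of a shift passes 41.7 or a number of a turn 1, either way. A call with a gripper value outside its range is refused whole. The fingers move at their own pace and stop on an object; "grip_force" is the grip in N (left out, the last holds). Time passes only in rows, so rows that do not move let the fingers close. It gives the time, the measured TCP pose, the force, the opening and the grip force at its end, in the units of the state.
- sensors.get_state(): the state, without advancing time (a new reading comes with each control period).
- imaging.get_image(name): name is "scene" or "top" or "wrist"; returns a dict with "image" (420x560x3 uint8, red, green, blue), "K" (3x3 intrinsics, pixels), "extrinsics" (4x4, takes a point from world to camera coordinates). Camera axes: x right, y up, looking along -z (the intrinsics and any distortion apply to the point x, -y, -z); pixel columns grow to the right and rows downward; lengths in m; the calibration is good to about 2 mm. A picture is of the moment at which its call begins. There is no depth.
- manip.sign_off(): hands the job in; it is judged then, once.
The state is a dict: "clock": time; "qpos": joint angles; "qd": joint speeds; "effort": joint torques, N m; "position": TCP position; "ee_rot": TCP orientation; "contact_force": force on the tool from outside, world axes, zero at the start; "moment": the same for the moment, N m; "width": finger opening in m; "gripper_force": force on a finger pad.
Only numpy, scipy, OpenCV 4.12 (cv2) and the standard library are available. Lean on these libraries where they do the work, as an engineer would, in place of code of your own. Each camera call takes 0.05 s, during which the arm holds its last target. There are 200 camera calls.

## Working session

There is one attempt and no reset: what is moved stays moved. The work goes in short steps, Python scripts to look and compute and a tool call to move; the robot and the scene stay as the last step left them, time stands still between calls to the robot, and variables do not carry over. Pictures are saved under pics/ and viewed, at most 10 in all, crops included, and the job is handed in when it is done.

Besides the shell and the picture viewer there is one more tool, called after "Request:" as a command line: name --argument value ..., lists and objects as JSON in quotes. jog_arm: Moves the arm, as the interface text tells. Its arguments: {"type":"object","properties":{"plan":{"type":"array"},"grip_force":{"type":"number"}},"required":["plan"]}

```bash
mkdir -p pics; python3 - <<'E'
from rig import sensors, imaging, manip
import cv2, numpy as np, pickle
print(manip.tcp_to_tips, sensors.get_state())
d={}
for n in ("scene","top","wrist"):
    r=imaging.get_image(n); d[n]=r; cv2.imwrite(f"pics/{n}0.png",r["image"][:,:,::-1]); print(n,r.keys(),r["K"],np.round(r["extrinsics"],4).tolist())
pickle.dump(d,open("v0.pkl","wb"))
E
```

```text
0.1734 {'clock': 0.0, 'qpos': array([-1.39000555e+00,  2.76585007e-01,  1.50615808e+00, -1.16037454e-06,
        1.36074843e+00, -1.21008545e-01]), 'qd': array([-6.99693518e-04,  6.72374700e-05, -1.97491658e-04,  1.03260801e-03,
        1.14963155e-03, -3.35091166e-04]), 'effort': array([ 2.14428687e-04, -4.16784239e+01, -2.45808238e+01,  2.04763496e-04,
        1.13024900e-02,  9.69722436e-06]), 'position': array([ 0.17085999, -0.54878406,  0.40383519]), 'ee_rot': array([-9.48991574e-04,  9.88635770e-01,  1.50327683e-01, -2.89424419e-05]), 'contact_force': array([0.56330781, 0.9451575 , 0.03143348]), 'moment': array([-0.0062487 , -0.04955252, -0.02820791]), 'gripper_force': 0.0, 'width': 0.08527237135214734}
scene dict_keys(['image', 'K', 'extrinsics']) [[380.70867163   0.         269.91824654]
 [  0.         380.70867163 215.34156169]
 [  0.           0.           1.        ]] [[0.0785, 0.9967, -0.0222, 0.0348], [-0.5693, 0.0631, 0.8197, 0.2546], [0.8184, -0.0517, 0.5724, -1.439], [0.0, 0.0, 0.0, 1.0]]
top dict_keys(['image', 'K', 'extrinsics']) [[435.50086149   0.         284.68045524]
 [  0.         435.50086149 205.7446587 ]
 [  0.           0.           1.        ]] [[0.0011, -0.9996, 0.0279, -0.0944], [0.9963, 0.0035, 0.0863, -0.6071], [-0.0864, 0.0277, 0.9959, -1.0734], [0.0, 0.0, 0.0, 1.0]]
wrist dict_keys(['image', 'K', 'extrinsics']) [[329.45463941   0.         280.49890953]
 [  0.         329.45463941 213.29922138]
 [  0.           0.           1.        ]] [[0.2959, -0.9552, -0.0009, -0.5744], [0.9086, 0.2818, -0.3084, 0.0384], [0.2948, 0.0904, 0.9513, -0.3805], [0.0, 0.0, 0.0, 1.0]]
```

View pics/top0.png

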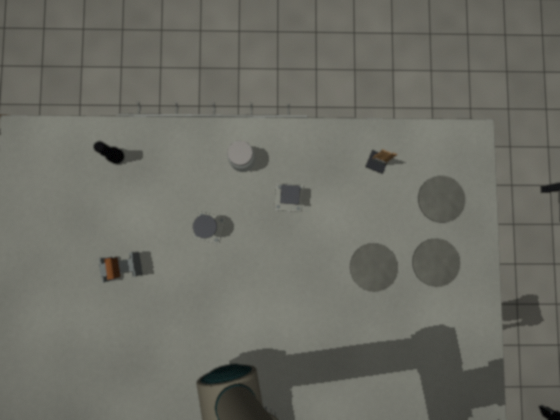

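View pics/scene0.png

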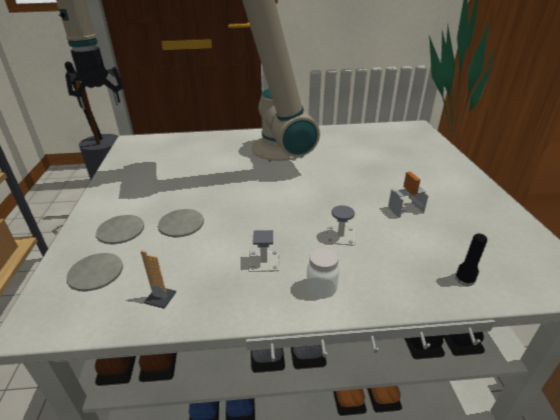

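The top view shows the puller at (118,267), with its orange grip at (110,267). The round cap is at (205,226) and the square cap at (290,195). The jar is at (240,155), the torch at (110,152) and the comb at (380,158).

The three coasters are at (374,267), (441,199) and (436,262). In the scene view they are at (181,222), (95,270) and (120,229). The candidates are:
- **Coaster:** (374,267) looks nearest the base, to be checked numerically.
- **Cap:** the round one at top (205,226), not the square one at (290,195).
- **Puller:** there is only one, and its orange could only be confused with the comb at (380,158).

```bash
cat > h.py <<'E'
import numpy as np, cv2
def ray(r,uv):
    E=np.array(r["extrinsics"]);K=np.array(r["K"]);R=E[:3,:3]
    p=np.linalg.solve(K,[uv[0],uv[1],1.]);d=R.T@np.array([p[0],-p[1],-p[2]])
    return -R.T@E[:3,3], d/np.linalg.norm(d)
def plane(r,uv,z):
    o,d=ray(r,uv);return o+d*(z-o[2])/d[2]
def tri(*obs):
    A=np.zeros((3,3));b=np.zeros(3);L=[ray(*o) for o in obs]
    for o,d in L:
        P=np.eye(3)-np.outer(d,d);A+=P;b+=P@o
    x=np.linalg.solve(A,b);return x,[1e3*np.linalg.norm(np.cross(x-o,d)) for o,d in L]
def proj(r,X):
    E=np.array(r["extrinsics"]);c=E[:3,:3]@np.asarray(X)+E[:3,3];q=np.array(r["K"])@[c[0],-c[1],-c[2]];return q[:2]/q[2]
def blobs(m,box,amin=20):
    x0,y0,x1,y1=box;mm=np.zeros(m.shape,np.uint8);mm[y0:y1,x0:x1]=m[y0:y1,x0:x1]
    n,l,s,c=cv2.connectedComponentsWithStats(mm)
    return [(c[i].round(1),s[i].tolist(),l==i) for i in range(1,n) if s[i][4]>=amin]
E
python3 - <<'E'
import pickle,numpy as np,cv2
from h import *
d=pickle.load(open("v0.pkl","rb"));T=d["top"];S=d["scene"]
def masks(r):
    im=r["image"].astype(int);R,G,B=im[...,0],im[...,1],im[...,2]
    return ((R-B>40)).astype(np.uint8), ((B-R>=2)&(R<120)).astype(np.uint8)
for n,r,bo,bc in (("top",T,(80,240,160,290),(180,180,310,245)),("scene",S,(385,165,435,220),(245,200,362,245))):
    o,c=masks(r)
    for nm,m,b in (("orange",o,bo),("cap",c,bc)):
        for x in blobs(m,b): 
            print(n,nm,x[0],x[1])
# coaster
for n,r,pts in (("top",T,[(374,267),(441,199),(436,262)]),("scene",S,[(181,222),(95,270),(120,229)])):
    for p in pts: q=plane(r,p,.008);print(n,p,q.round(3),np.hypot(*q[:2]).round(3))
for n,r,b in (("t",T,(85,240,165,292)),("s",S,(380,165,435,220))):
    im=r["image"][b[1]:b[3],b[0]:b[2],::-1];cv2.imwrite(f"pics/c_{n}.png",cv2.resize(im,None,fx=7,fy=7,interpolation=cv2.INTER_CUBIC))
a=cv2.imread("pics/c_t.png");b=cv2.imread("pics/c_s.png");H=max(a.shape[0],b.shape[0])
z=[cv2.copyMakeBorder(i,0,H-i.shape[0],0,0,0) for i in (a,b)];w=np.hstack(z);k=min(800/w.shape[1],1);cv2.imwrite("pics/crop1.png",np.clip(1.6*cv2.resize(w,None,fx=k,fy=k),0,255));print(k)
E
```

```text
top orange [109.1 268.4] [105, 258, 9, 21, 136]
top cap [289.8 193.9] [280, 185, 20, 19, 293]
top cap [204.4 226.2] [194, 215, 22, 23, 384]
scene orange [411.5 182.5] [404, 171, 16, 24, 251]
scene cap [342.7 212.7] [332, 206, 22, 15, 251]
scene cap [262.9 237.3] [254, 231, 19, 14, 255]
top (374, 267) [ 0.453 -0.322  0.008] 0.556
top (441, 199) [ 0.628 -0.501  0.008] 0.803
top (436, 262) [ 0.465 -0.483  0.008] 0.67
scene (181, 222) [ 0.456 -0.316  0.008] 0.554
scene (95, 270) [ 0.629 -0.496  0.008] 0.801
scene (120, 229) [ 0.47  -0.477  0.008] 0.67
0.8465608465608465[ WARN:0@0.128] global loadsave.cpp:1063 imwrite_ Unsupported depth image for selected encoder is fallbacked to CV_8U.
```

View pics/crop1.png

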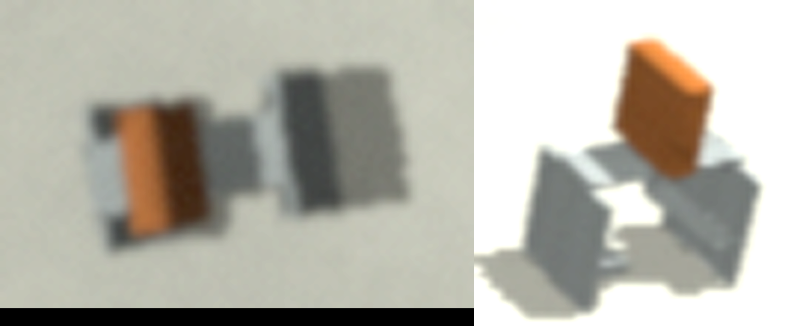

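The crop confirms the puller stands upright with its slot along about +x (yaw about 5°). The grip's top-face centre is at top (108.6,268.7) and scene (412.7,176.5). The coaster meant is the one at top (374,267): it is 0.556 m from the base, against 0.67 and 0.80 m for the other two.

```bash
cat >> h.py <<'E'
def delta(s,tgt,yaw_deg):
    w,x,y,z=s["ee_rot"];from scipy.spatial.transform import Rotation as Ro
    R=Ro.from_quat([x,y,z,w]);c,n=np.cos(np.radians(yaw_deg)),np.sin(np.radians(yaw_deg))
    G=np.array([[c,n,0],[n,-c,0],[0,0,-1.]])  # tool x at yaw, z down
    print("shift mm",(R.as_matrix().T@(np.array(tgt)-s["position"])*1e3).round(1),"turn units",np.degrees((R.inv()*Ro.from_matrix(G)).as_rotvec()/6).round(2),"pos",s["position"].round(4),"yaw",np.degrees(np.arctan2(*R.as_matrix()[[1,0],[0,0]])).round(2))
E
python3 - <<'E'
import pickle
from h import *
from rig import sensors
d=pickle.load(open("v0.pkl","rb"));T=d["top"];S=d["scene"]
print("grip top",tri((T,(108.6,268.7)),(S,(412.7,176.5))))
print("round",tri((T,(204.4,226.2)),(S,(342.7,212.7))))
print("square",tri((T,(289.8,193.9)),(S,(262.9,237.3))))
print("jar lid",plane(T,(240,155),.09),"torch",plane(T,(110,152),.06))
g=tri((T,(108.6,268.7)),(S,(412.7,176.5)))[0]
delta(sensors.get_state(),[g[0]-.02,g[1],.41],5)
E
```

```text
grip top (array([0.45482714, 0.31403093, 0.10785734]), [np.float64(1.8718936836601479), np.float64(1.8718936836601539)])
round (array([0.55377127, 0.10297414, 0.07394853]), [np.float64(2.135246282284069), np.float64(2.135246282284119)])
square (array([ 0.63224684, -0.10165222,  0.07493232]), [np.float64(2.4774207843213008), np.float64(2.477420784321316)])
jar lid [0.72385596 0.01615709 0.09      ] torch [0.7352861  0.33646932 0.06      ]
shift mm [ 508.5 -745.4   -4.8] turn units [-0.01  0.    2.05] pos [ 0.1709 -0.5489  0.404 ] yaw 17.29
```

Request:
jog_arm --plan '[{"dx": 10,"dy": -15},{"dx": 21,"dy": -31},{"dx": 21,"dy": -31},{"dx": 21,"dy": -31},{"dx": 21,"dy": -31},{"dx": 21,"dy": -31},{"dx": 21,"dy": -31},{"dx": 21,"dy": -31},{"dx": 21,"dy": -31},{"dx": 21,"dy": -31},{"dx": 21,"dy": -31},{"dx": 21,"dy": -31},{"dx": 21,"dy": -31},{"dx": 21,"dy": -31},{"dx": 21,"dy": -31},{"dx": 21,"dy": -31},{"dx": 21,"dy": -31},{"dx": 21,"dy": -31},{"dx": 21,"dy": -31},{"dx": 21,"dy": -31}]'

```text
$.plan[0]: bad value
```

Request:
jog_arm --plan '[{"dx": 21,"dy": -31},{"dx": 21,"dy": -31},{"dx": 21,"dy": -31},{"dx": 21,"dy": -31},{"dx": 15,"dy": -20},{"az": 0.7},{"az": 0.7},{"az": 0.65},{},{}]'

```text
$.plan[0]: bad value
```

```bash
python3 - <<'E'
import pickle
from h import *
from rig import sensors,imaging
r=imaging.get_image("wrist");pickle.dump(r,open("w1.pkl","wb"))
cv2.imwrite("pics/w1.png",r["image"][:,:,::-1]);delta(sensors.get_state(),[.4548,.314,.41],5)
print(proj(r,[.4548,.314,.112]),proj(r,[.5538,.103,.074]),np.array(r["extrinsics"]).round(3).tolist())
E
```

```text
shift mm [ 527.6 -739.5   -4.9] turn units [-0.01 -0.    2.05] pos [ 0.1709 -0.5489  0.4042] yaw 17.29
[-1908.51385534 -1282.34045034] [ -939.62090089 -1099.61371813] [[0.296, -0.955, -0.001, -0.575], [0.909, 0.282, -0.308, 0.038], [0.295, 0.091, 0.951, -0.38], [0.0, 0.0, 0.0, 1.0]]
```

View pics/w1.png

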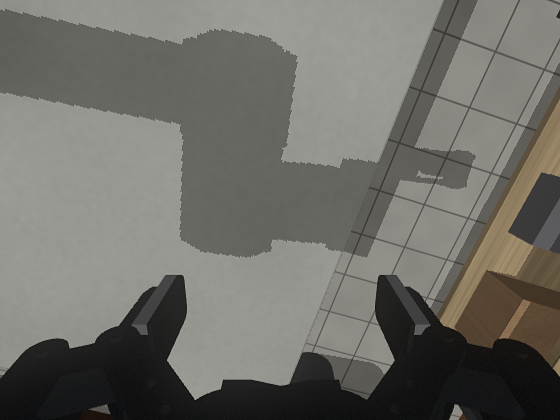

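The moves were refused, probably because a row must carry every field. This wrist picture still shows the start pose: fingertips at (165,300) and (400,300), with only table and floor below.

Request:
jog_arm --plan '[{"dx": 10,"dy": -15,"dz": 0,"ax": 0,"ay": 0,"az": 0,"grip": 0},{"dx": 21,"dy": -31,"dz": 0,"ax": 0,"ay": 0,"az": 0,"grip": 0},{"dx": 21,"dy": -31,"dz": 0,"ax": 0,"ay": 0,"az": 0,"grip": 0},{"dx": 21,"dy": -31,"dz": 0,"ax": 0,"ay": 0,"az": 0,"grip": 0},{"dx": 21,"dy": -31,"dz": 0,"ax": 0,"ay": 0,"az": 0,"grip": 0},{"dx": 21,"dy": -31,"dz": 0,"ax": 0,"ay": 0,"az": 0,"grip": 0},{"dx": 21,"dy": -31,"dz": 0,"ax": 0,"ay": 0,"az": 0,"grip": 0},{"dx": 21,"dy": -31,"dz": 0,"ax": 0,"ay": 0,"az": 0,"grip": 0},{"dx": 21,"dy": -31,"dz": 0,"ax": 0,"ay": 0,"az": 0,"grip": 0},{"dx": 21,"dy": -31,"dz": 0,"ax": 0,"ay": 0,"az": 0,"grip": 0},{"dx": 21,"dy": -31,"dz": 0,"ax": 0,"ay": 0,"az": 0,"grip": 0},{"dx": 21,"dy": -31,"dz": 0,"ax": 0,"ay": 0,"az": 0,"grip": 0},{"dx": 21,"dy": -31,"dz": 0,"ax": 0,"ay": 0,"az": 0,"grip": 0},{"dx": 21,"dy": -31,"dz": 0,"ax": 0,"ay": 0,"az": 0,"grip": 0},{"dx": 21,"dy": -31,"dz": 0,"ax": 0,"ay": 0,"az": 0,"grip": 0},{"dx": 21,"dy": -31,"dz": 0,"ax": 0,"ay": 0,"az": 0,"grip": 0},{"dx": 21,"dy": -31,"dz": 0,"ax": 0,"ay": 0,"az": 0,"grip": 0},{"dx": 21,"dy": -31,"dz": 0,"ax": 0,"ay": 0,"az": 0,"grip": 0},{"dx": 21,"dy": -31,"dz": 0,"ax": 0,"ay": 0,"az": 0,"grip": 0},{"dx": 21,"dy": -31,"dz": 0,"ax": 0,"ay": 0,"az": 0,"grip": 0}]'

```text
clock: 1.87
position: [0.3817, 0.1513, 0.4048]
ee_rot: [0.0, 0.989, 0.151, 0.0]
contact_force: [0.5, 0.7, 0.8]
width: 0.0854
gripper_force: 0.0
```

Request:
jog_arm --plan '[{"dx": 20,"dy": -35,"dz": 0,"ax": 0,"ay": 0,"az": 0,"grip": 0},{"dx": 20,"dy": -35,"dz": 0,"ax": 0,"ay": 0,"az": 0,"grip": 0},{"dx": 20,"dy": -35,"dz": 0,"ax": 0,"ay": 0,"az": 0,"grip": 0},{"dx": 10,"dy": -20,"dz": 0,"ax": 0,"ay": 0,"az": 0,"grip": 0},{"dx": 0,"dy": 0,"dz": 0,"ax": 0,"ay": 0,"az": 0.7,"grip": 0},{"dx": 0,"dy": 0,"dz": 0,"ax": 0,"ay": 0,"az": 0.7,"grip": 0},{"dx": 0,"dy": 0,"dz": 0,"ax": 0,"ay": 0,"az": 0.65,"grip": 0},{"dx": 0,"dy": 0,"dz": 0,"ax": 0,"ay": 0,"az": 0,"grip": 0},{"dx": 0,"dy": 0,"dz": 0,"ax": 0,"ay": 0,"az": 0,"grip": 0}]'

```text
clock: 2.62
position: [0.4115, 0.2894, 0.4045]
ee_rot: [0.0, 0.999, 0.044, -0.0]
contact_force: [-0.2, 0.0, 0.5]
width: 0.0853
gripper_force: 0.0
```

```bash
python3 - <<'E'
import pickle
from h import *
from rig import sensors,imaging
r=imaging.get_image("wrist");pickle.dump(r,open("w1.pkl","wb"))
cv2.imwrite("pics/w2.png",r["image"][:,:,::-1]);delta(sensors.get_state(),[.4548,.314,.41],5)
print(proj(r,[.4548,.314,.112]),proj(r,[.5538,.103,.074]))
E
```

```text
shift mm [ 45.3 -20.7  -5.5] turn units [0.   0.   0.01] pos [0.4115 0.2893 0.4046] yaw 5.08
[254.15590242 152.54104265] [521.07029862  48.20132989]
```

View pics/w2.png

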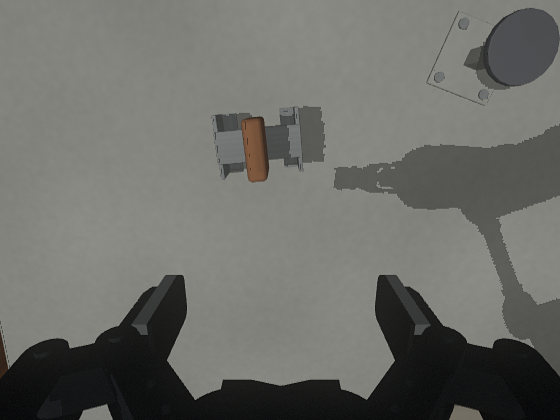

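The wrist picture shows the grip at (256,149), with its slot pointing nearly along image up. The round brim is at (522,47). Its foot plate is turned about 24° clockwise, with bolts at (463,24), (439,77) and (483,95).

```bash
python3 - <<'E'
import pickle
from h import *
from rig import sensors
r=pickle.load(open("w1.pkl","rb"));d=pickle.load(open("v0.pkl","rb"));T=d["top"];S=d["scene"]
im=r["image"].astype(int)
m=((im[...,0]-im[...,2]>35)&(im[...,0]>100)).astype(np.uint8)
b=max(blobs(m,(200,90,330,200)),key=lambda b:b[1][4]);print(b[:2])
ys,xs=np.nonzero(b[2]);rc=cv2.minAreaRect(np.c_[xs,ys].astype(np.float32));print(rc)
box=cv2.boxPoints(rc);P=np.array([plane(r,p,.112) for p in box]);print(P.round(4))
e=[P[i]-P[(i+1)%4] for i in (0,1)];L=max(e,key=np.linalg.norm);print("len",[np.linalg.norm(x).round(4) for x in e],"yaw",np.degrees(np.arctan2(L[1],L[0])))
print("grip top 3view",tri((r,rc[0]),(T,(108.6,268.7)),(S,(412.7,176.5))),plane(r,rc[0],.112))
m=((im[...,2]-im[...,0]>=5)&(im.sum(2)<330)).astype(np.uint8)
b=max(blobs(m,(470,0,560,95)),key=lambda b:b[1][4]);print("cap",b[:2])
c=max(cv2.findContours(b[2].astype(np.uint8),cv2.RETR_EXTERNAL,cv2.CHAIN_APPROX_NONE)[0],key=len)
el=cv2.fitEllipse(cv2.convexHull(c));print(el,plane(r,el[0],.078),tri((r,el[0]),(T,(204.4,226.2)),(S,(342.7,212.2))))
B=[plane(r,p,.006) for p in ((463,24),(439,77),(483,95))];v=B[0]-B[1];w=B[2]-B[1];print("foot yaw",np.degrees(np.arctan2(v[1],v[0])),np.degrees(np.arctan2(w[1],w[0])),"centre",(B[0]+B[2])/2)
E
```

```text
(array([253. , 149.9]), [241, 119, 24, 63, 1002])
((253.1452178955078, 150.03265380859375), (61.903587341308594, 17.218046188354492), 82.69424438476562)
[[0.4782 0.3258 0.112 ]
 [0.481  0.3129 0.112 ]
 [0.4339 0.3034 0.112 ]
 [0.4309 0.3171 0.112 ]]
len [np.float64(0.0132), np.float64(0.048)] yaw 11.411543847548439
grip top 3view (array([0.45531094, 0.31441513, 0.1078065 ]), [np.float64(1.1411109774286976), np.float64(2.367948613705205), np.float64(1.450487907085494)]) [0.45668388 0.31491469 0.112     ]Traceback (most recent call last):
  File "<stdin>", line 13, in <module>
ValueError: max() iterable argument is empty
```

Request:
jog_arm --plan '[{"dx": 16,"dy": -7,"dz": 20,"ax": 0,"ay": 0,"az": 0,"grip": 0},{"dx": 16,"dy": -7,"dz": 25,"ax": 0,"ay": 0,"az": 0,"grip": 0},{"dx": 15,"dy": -7.3,"dz": 25,"ax": 0,"ay": 0,"az": 0,"grip": 0},{"dx": 0,"dy": 0,"dz": 0,"ax": 0,"ay": 0,"az": -1,"grip": 0},{"dx": 0,"dy": 0,"dz": 0,"ax": 0,"ay": 0,"az": 0,"grip": 0},{"dx": 0,"dy": 0,"dz": 0,"ax": 0,"ay": 0,"az": 0,"grip": 0}]'

```text
clock: 3.17
position: [0.4567, 0.3145, 0.3345]
ee_rot: [0.0, 0.995, 0.095, -0.0]
contact_force: [-0.0, 0.1, 0.3]
width: 0.0852
gripper_force: 0.0
```

```bash
python3 - <<'E'
import pickle
from h import *
from rig import sensors,imaging
r0=pickle.load(open("w1.pkl","rb"));print(r0["image"][47,522],r0["image"][20,400])
r=imaging.get_image("wrist");pickle.dump(r,open("w3.pkl","wb"))
cv2.imwrite("pics/w3.png",r["image"][:,:,::-1]);delta(sensors.get_state(),[.456,.3147,.245],11)
print(proj(r,[.456,.3147,.112]))
g=cv2.cvtColor(r0["image"],cv2.COLOR_RGB2GRAY)
m=(g<85).astype(np.uint8);m=cv2.morphologyEx(m,cv2.MORPH_OPEN,np.ones((9,9)))
for b in blobs(m,(440,0,560,110)):
  c=max(cv2.findContours(b[2].astype(np.uint8),cv2.RETR_EXTERNAL,cv2.CHAIN_APPROX_NONE)[0],key=len)
  el=cv2.fitEllipse(c);print(b[:2],el,plane(r0,el[0],.078))
E
```

```text
[79 80 83] [133 134 128]
shift mm [-0.6 -0.2 90.2] turn units [-0.   -0.01 -0.02] pos [0.4566 0.3146 0.3352] yaw 10.89
[279.89812457 240.83995482]
(array([518. ,  47.8]), [467, 9, 92, 77, 4809]) ((517.8012084960938, 48.08989334106445), (66.17610931396484, 94.1014175415039), 55.4532470703125) [0.55281041 0.10825486 0.078     ]
```

View pics/w3.png

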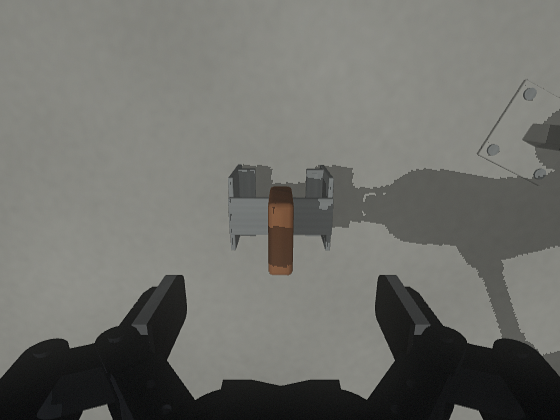

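The picture shows the grip centred between the fingers at column 281 and aligned, running from (281,187) to (281,275). I'm descending and gripping.

Request:
jog_arm --plan '[{"dx": 0,"dy": 0,"dz": 20,"ax": 0,"ay": 0,"az": 0,"grip": 0},{"dx": 0,"dy": 0,"dz": 25,"ax": 0,"ay": 0,"az": 0,"grip": 0},{"dx": 0,"dy": 0,"dz": 25,"ax": 0,"ay": 0,"az": 0,"grip": 0},{"dx": 0,"dy": 0,"dz": 18,"ax": 0,"ay": 0,"az": 0,"grip": 0},{"dx": 0,"dy": 0,"dz": 0,"ax": 0,"ay": 0,"az": 0,"grip": 0.5},{"dx": 0,"dy": 0,"dz": 0,"ax": 0,"ay": 0,"az": 0,"grip": 0.7},{"dx": 0,"dy": 0,"dz": 0,"ax": 0,"ay": 0,"az": 0,"grip": 1},{"dx": 0,"dy": 0,"dz": 0,"ax": 0,"ay": 0,"az": 0,"grip": 1},{"dx": 0,"dy": 0,"dz": 0,"ax": 0,"ay": 0,"az": 0,"grip": 1},{"dx": 0,"dy": 0,"dz": 0,"ax": 0,"ay": 0,"az": 0,"grip": 1},{"dx": 0,"dy": 0,"dz": 0,"ax": 0,"ay": 0,"az": 0,"grip": 1},{"dx": 0,"dy": 0,"dz": 0,"ax": 0,"ay": 0,"az": 0,"grip": 1}]' --grip_force 70

```text
clock: 4.22
position: [0.457, 0.3149, 0.2481]
ee_rot: [-0.0, 0.995, 0.096, 0.001]
contact_force: [0.5, -0.9, 5.8]
width: 0.0155
gripper_force: 68.8
```

Request:
jog_arm --plan '[{"dx": 0,"dy": 0,"dz": -5,"ax": 0,"ay": 0,"az": 0,"grip": 1},{"dx": 0,"dy": 0,"dz": -15,"ax": 0,"ay": 0,"az": 0,"grip": 1},{"dx": 0,"dy": 0,"dz": -15,"ax": 0,"ay": 0,"az": 0,"grip": 1},{"dx": 0,"dy": 5,"dz": -10,"ax": 0,"ay": 0,"az": 0,"grip": 1},{"dx": -5,"dy": 15,"dz": 0,"ax": 0,"ay": 0,"az": 0,"grip": 1},{"dx": -5,"dy": 25,"dz": 0,"ax": 0,"ay": 0,"az": 0,"grip": 1},{"dx": -5,"dy": 25,"dz": 0,"ax": 0,"ay": 0,"az": 0,"grip": 1},{"dx": -5,"dy": 25,"dz": 0,"ax": 0,"ay": 0,"az": 0,"grip": 1},{"dx": -5,"dy": 25,"dz": 0,"ax": 0,"ay": 0,"az": 0,"grip": 1},{"dx": -5,"dy": 25,"dz": 0,"ax": 0,"ay": 0,"az": 0,"grip": 1},{"dx": -5,"dy": 15,"dz": 0,"ax": 0,"ay": 0,"az": 0,"grip": 1},{"dx": -5,"dy": 10,"dz": 0,"ax": 0,"ay": 0,"az": 0.5,"grip": 1},{"dx": 0,"dy": 0,"dz": 0,"ax": 0,"ay": 0,"az": 1,"grip": 1},{"dx": 0,"dy": 0,"dz": 0,"ax": 0,"ay": 0,"az": 1,"grip": 1},{"dx": 0,"dy": 0,"dz": 0,"ax": 0,"ay": 0,"az": 1,"grip": 1},{"dx": 0,"dy": 0,"dz": 0,"ax": 0,"ay": 0,"az": 1,"grip": 1},{"dx": 0,"dy": 0,"dz": 0,"ax": 0,"ay": 0,"az": 0.5,"grip": 1},{"dx": 0,"dy": 0,"dz": 0,"ax": 0,"ay": 0,"az": 0,"grip": 1},{"dx": 0,"dy": 0,"dz": 0,"ax": 0,"ay": 0,"az": 0,"grip": 1}]'

```text
clock: 5.8
position: [0.4489, 0.1393, 0.2911]
ee_rot: [0.0, 0.986, -0.165, -0.001]
contact_force: [0.0, 0.4, -1.9]
width: 0.0154
gripper_force: 68.4
```

```bash
python3 - <<'E'
import pickle
from h import *
from rig import sensors,imaging
r=imaging.get_image("wrist");pickle.dump(r,open("w4.pkl","wb"))
cv2.imwrite("pics/w4.png",r["image"][:,:,::-1]);delta(sensors.get_state(),[.45,.14,.276],-19)
print(proj(r,[.5538,.103,.078]),sensors.get_state()["contact_force"],sensors.get_state()["width"])
E
```

```text
shift mm [ 0.7 -0.8 15.2] turn units [0.01 0.01 0.01] pos [0.4491 0.1395 0.2912] yaw -18.95
[281.06575636  40.1147131 ] [-0.68282836  0.428105   -2.41186219] 0.015419170901785047
```

View pics/w4.png

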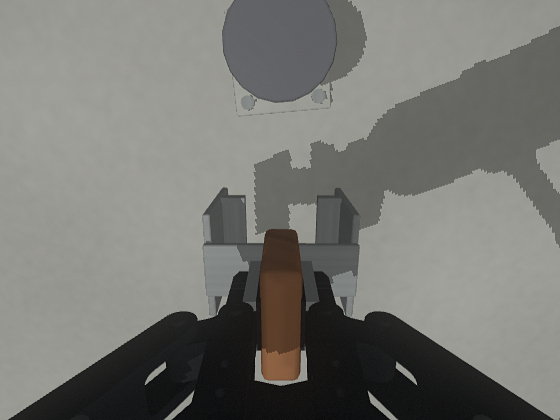

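The picture shows the round brim dead ahead. Its side edges are at (222,40) and (337,40) and its near edge is at (280,102). The puller is level and centred on column 281.

```bash
python3 - <<'E'
import pickle
from h import *
from rig import sensors
r=pickle.load(open("w4.pkl","rb"));T=pickle.load(open("v0.pkl","rb"))["top"]
g=cv2.cvtColor(r["image"],cv2.COLOR_RGB2GRAY).astype(int);im=r["image"].astype(int)
m=(((im[...,2]-im[...,0])>=2)&(g<100)).astype(np.uint8);m=cv2.morphologyEx(m,cv2.MORPH_OPEN,np.ones((7,7)))
b=max(blobs(m,(200,0,370,120)),key=lambda b:b[1][4]);print(b[:2])
c=max(cv2.findContours(b[2].astype(np.uint8),cv2.RETR_EXTERNAL,cv2.CHAIN_APPROX_NONE)[0],key=len)[:,0]
c=c[c[:,1]>3]
P=np.array([plane(r,p,.078) for p in c]);x,y=P[:,0],P[:,1]
s=np.linalg.lstsq(np.c_[x,y,np.ones(len(x))],x*x+y*y,rcond=None)[0];cen=s[:2]/2;print("circle",cen,np.sqrt(s[2]+cen@cen))
uv=proj(r,[*cen,.078]);print(uv,tri((r,uv),(T,(204.4,226.2))))
delta(sensors.get_state(),[*cen,.276],-19)
E
```

```text
(array([305.5,  31.8]), [252, 0, 84, 81, 3765])
circle [0.55197729 0.0913813 ] 0.01618055871259912
[304.45482553  35.47439854] (array([0.55015118, 0.09534001, 0.10388017]), [np.float64(2.2092579524794282), np.float64(2.20925795247921)])
shift mm [113.   12.1  15.1] turn units [0.01 0.01 0.01] pos [0.4491 0.1395 0.2912] yaw -18.95
```

```bash
python3 - <<'E'
import pickle
from h import *
from rig import sensors
r=pickle.load(open("w4.pkl","rb"));T=pickle.load(open("v0.pkl","rb"))["top"]
g=cv2.GaussianBlur(cv2.cvtColor(r["image"],cv2.COLOR_RGB2GRAY),(3,3),0).astype(int)
# sub-window row edge search: left edge on several rows, near edge on several columns
pts=[]
for v in range(5,70,5):
    row=g[v];k=np.argmin(np.diff(row[195:260]))+195;pts.append((k+.5,v))
for u in range(250,312,5):
    k=np.argmax(np.diff(g[85:108,u]))+85;pts.append((u,k+.5))
for z in (.078,.070):
    P=np.array([plane(r,p,z) for p in pts]);x,y=P[:,0],P[:,1]
    s=np.linalg.lstsq(np.c_[x,y,np.ones(len(x))],x*x+y*y,rcond=None)[0];cen=s[:2]/2
    print(z,cen,np.sqrt(s[2]+cen@cen),"uv",proj(r,[*cen,z]),tri((r,proj(r,[*cen,z])),(T,(204.4,226.2))))
    delta(sensors.get_state(),[*cen,.276],-19)
print(pts)
E
```

```text
0.078 [0.55360157 0.10397321] 0.028708296608658323 uv [279.34576374  41.24467426] (array([0.55466295, 0.10275844, 0.06529924]), [np.float64(1.0982699740460817), np.float64(1.0982699740458008)])
shift mm [110.4  -0.3  15.1] turn units [0.01 0.01 0.01] pos [0.4491 0.1395 0.2912] yaw -18.95
0.07 [0.55487802 0.10354727] 0.029967983166773383 uv [279.34576374  41.24467426] (array([0.55466295, 0.10275844, 0.06529924]), [np.float64(1.0982699740455715), np.float64(1.0982699740455912)])
shift mm [111.7  -0.3  15.1] turn units [0.01 0.01 0.01] pos [0.4491 0.1395 0.2912] yaw -18.95
[(np.float64(229.5), 5), (np.float64(226.5), 10), (np.float64(225.5), 15), (np.float64(224.5), 20), (np.float64(222.5), 25), (np.float64(221.5), 30), (np.float64(221.5), 35), (np.float64(221.5), 40), (np.float64(222.5), 45), (np.float64(222.5), 50), (np.float64(223.5), 55), (np.float64(225.5), 60), (np.float64(226.5), 65), (250, np.float64(92.5)), (255, np.float64(96.5)), (260, np.float64(98.5)), (265, np.float64(99.5)), (270, np.float64(101.5)), (275, np.float64(102.5)), (280, np.float64(102.5)), (285, np.float64(101.5)), (290, np.float64(101.5)), (295, np.float64(99.5)), (300, np.float64(97.5)), (305, np.float64(95.5)), (310, np.float64(92.5))]
```

Request:
jog_arm --plan '[{"dx": 0,"dy": 0,"dz": 8,"ax": 0,"ay": 0,"az": 0,"grip": 1},{"dx": 5,"dy": 0,"dz": 5,"ax": 0,"ay": 0,"az": 0,"grip": 1},{"dx": 10,"dy": 0,"dz": 0,"ax": 0,"ay": 0,"az": 0,"grip": 1},{"dx": 10,"dy": 0,"dz": 0,"ax": 0,"ay": 0,"az": 0,"grip": 1},{"dx": 10,"dy": 0,"dz": 0,"ax": 0,"ay": 0,"az": 0,"grip": 1},{"dx": 10,"dy": 0,"dz": 0,"ax": 0,"ay": 0,"az": 0,"grip": 1},{"dx": 10,"dy": 0,"dz": 0,"ax": 0,"ay": 0,"az": 0,"grip": 1},{"dx": 10,"dy": 0,"dz": 0,"ax": 0,"ay": 0,"az": 0,"grip": 1},{"dx": 10,"dy": 0,"dz": 0,"ax": 0,"ay": 0,"az": 0,"grip": 1},{"dx": 5,"dy": 0,"dz": 0,"ax": 0,"ay": 0,"az": 0,"grip": 1},{"dx": 0,"dy": 0,"dz": 0,"ax": 0,"ay": 0,"az": 0,"grip": 1}]'

```text
clock: 6.77
position: [0.5268, 0.1137, 0.2787]
ee_rot: [-0.0, 0.986, -0.165, 0.001]
contact_force: [-0.8, 1.0, -1.7]
width: 0.0153
gripper_force: 68.5
```

Request:
jog_arm --plan '[{"dx": 8,"dy": 0,"dz": 0,"ax": 0,"ay": 0,"az": 0,"grip": 1},{"dx": 8,"dy": 0.5,"dz": 0,"ax": 0,"ay": 0,"az": 0,"grip": 1},{"dx": 8,"dy": 0,"dz": 0,"ax": 0,"ay": 0,"az": 0,"grip": 1},{"dx": 5,"dy": 0,"dz": 0,"ax": 0,"ay": 0,"az": 0,"grip": 1},{"dx": 0,"dy": 0,"dz": 0,"ax": 0,"ay": 0,"az": 0,"grip": 1},{"dx": 0,"dy": 0,"dz": 0,"ax": 0,"ay": 0,"az": 0,"grip": 1}]'

```text
clock: 7.27
position: [0.5528, 0.1041, 0.2786]
ee_rot: [0.0, 0.986, -0.165, -0.0]
contact_force: [-1.0, 0.2, -1.3]
width: 0.0152
gripper_force: 68.5
```

```bash
python3 - <<'E'
import pickle
from h import *
from rig import sensors,imaging
s=sensors.get_state();print(s["contact_force"],s["position"])
r=imaging.get_image("wrist");q=imaging.get_image("scene")
u,v=proj(q,[.554,.104,.06]).astype(int);c=q["image"][v-45:v+35,u-45:u+45]
a=cv2.resize(c,(420,373),interpolation=cv2.INTER_CUBIC);w=cv2.resize(r["image"][140:420,120:440],(426,373))
cv2.imwrite("pics/hook.png",np.hstack([w,a])[:,:800,::-1])
E
```

```text
[-0.97931065  0.1833504  -1.33251884] [0.5527781  0.10413563 0.2785588 ]
```

View pics/hook.png

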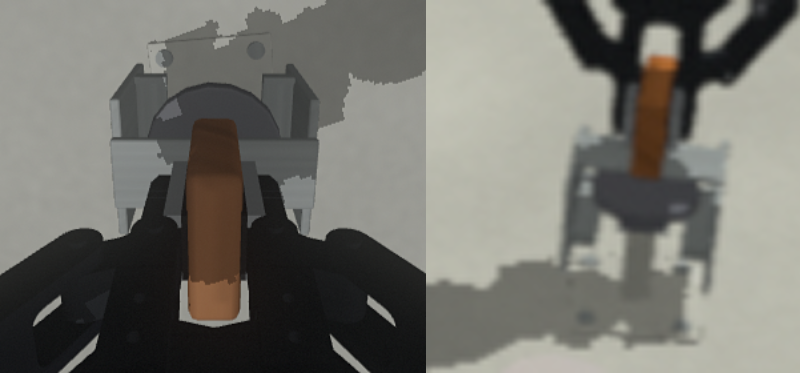

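The wrist crop (left) shows the brim centred between the side plates, spanning (148–280,115). The scene crop (right) shows the brim at (645,195), above the ledges and below the cross plate. I'm pulling straight up.

Request:
jog_arm --plan '[{"dx": 1,"dy": 0,"dz": -3,"ax": 0,"ay": 0,"az": 0,"grip": 1},{"dx": 0,"dy": 0,"dz": -5,"ax": 0,"ay": 0,"az": 0,"grip": 1},{"dx": 0,"dy": 0,"dz": -4,"ax": 0,"ay": 0,"az": 0,"grip": 1},{"dx": 0,"dy": 0,"dz": -2,"ax": 0,"ay": 0,"az": 0,"grip": 1},{"dx": 0,"dy": 0,"dz": -2,"ax": 0,"ay": 0,"az": 0,"grip": 1},{"dx": 0,"dy": 0,"dz": 0,"ax": 0,"ay": 0,"az": 0,"grip": 1}]' --grip_force 90

```text
clock: 7.87
position: [0.5534, 0.1039, 0.2945]
ee_rot: [0.0, 0.986, -0.165, -0.0]
contact_force: [0.2, -0.6, -3.8]
width: 0.0145
gripper_force: 88.7
```

Request:
jog_arm --plan '[{"dx": 0,"dy": 0,"dz": -1.5,"ax": 0,"ay": 0,"az": 0,"grip": 1},{"dx": 0,"dy": 0,"dz": -1.5,"ax": 0,"ay": 0,"az": 0,"grip": 1},{"dx": 0,"dy": 0,"dz": -1.5,"ax": 0,"ay": 0,"az": 0,"grip": 1},{"dx": 0,"dy": 0,"dz": 0,"ax": 0,"ay": 0,"az": 0,"grip": 1}]'

```text
clock: 8.2
position: [0.5537, 0.1039, 0.3]
ee_rot: [-0.0, 0.986, -0.165, 0.0]
contact_force: [-1.3, -0.0, -0.9]
width: 0.0147
gripper_force: 89.1
```

Request:
jog_arm --plan '[{"dx": 0,"dy": 0,"dz": -2,"ax": 0,"ay": 0,"az": 0,"grip": 1},{"dx": 0,"dy": 0,"dz": -3,"ax": 0,"ay": 0,"az": 0,"grip": 1},{"dx": 0,"dy": 0,"dz": -4,"ax": 0,"ay": 0,"az": 0,"grip": 1},{"dx": 0,"dy": 0,"dz": -5,"ax": 0,"ay": 0,"az": 0,"grip": 1},{"dx": 0,"dy": 0,"dz": -5,"ax": 0,"ay": 0,"az": 0,"grip": 1},{"dx": 0,"dy": 0,"dz": -5,"ax": 0,"ay": 0,"az": 0,"grip": 1},{"dx": 0,"dy": 0,"dz": -5,"ax": 0,"ay": 0,"az": 0,"grip": 1},{"dx": 0,"dy": 0,"dz": -5,"ax": 0,"ay": 0,"az": 0,"grip": 1},{"dx": 0,"dy": 0,"dz": -5,"ax": 0,"ay": 0,"az": 0,"grip": 1},{"dx": 0,"dy": 0,"dz": -3,"ax": 0,"ay": 0,"az": 0,"grip": 1},{"dx": 0,"dy": 0,"dz": 0,"ax": 0,"ay": 0,"az": 0,"grip": 1}]'

```text
clock: 9.12
position: [0.5538, 0.1039, 0.3421]
ee_rot: [-0.0, 0.986, -0.165, 0.001]
contact_force: [1.0, -0.2, -2.3]
width: 0.0148
gripper_force: 89.2
```

```bash
python3 - <<'E'
import pickle
from h import *
from rig import sensors,imaging
s=sensors.get_state();print(s["contact_force"],s["position"])
r=imaging.get_image("wrist");q=imaging.get_image("scene")
u,v=proj(q,[.554,.104,.09]).astype(int);c=q["image"][v-50:v+50,u-45:u+45]
a=cv2.resize(c,(336,373),interpolation=cv2.INTER_CUBIC);w=cv2.resize(r["image"][140:420,120:440],(426,373))
cv2.imwrite("pics/pull.png",np.hstack([w,a])[:,:800,::-1])
E
```

```text
[ 0.98521025 -0.18566439 -2.30950795] [0.55376449 0.10392282 0.34209802]
```

View pics/pull.png

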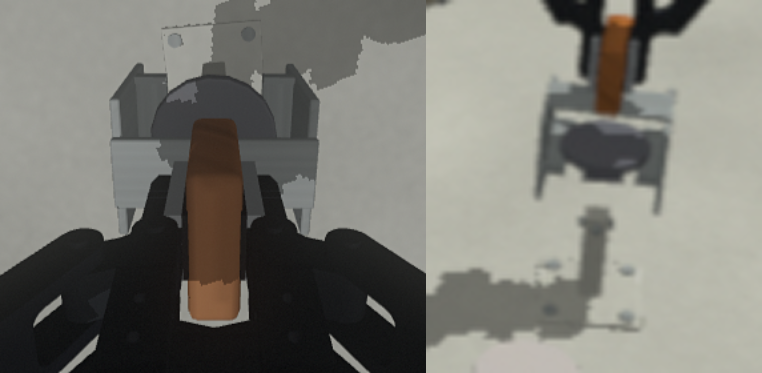

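The cap has come off: the right crop shows it hanging level in the puller at (605,150), above the bare tube at (595,215). The left crop shows it still centred. I'm carrying it to a standoff beside the coaster.

Request:
jog_arm --plan '[{"dx": 0,"dy": 0,"dz": -4,"ax": 0,"ay": 0,"az": 0,"grip": 1},{"dx": 0,"dy": 2,"dz": -6,"ax": 0,"ay": 0,"az": 0,"grip": 1},{"dx": -1,"dy": 6,"dz": -6,"ax": 0,"ay": 0,"az": 0,"grip": 1},{"dx": -1,"dy": 10,"dz": -4,"ax": 0,"ay": 0,"az": 0,"grip": 1},{"dx": -2,"dy": 14,"dz": 0,"ax": 0,"ay": 0,"az": 0,"grip": 1},{"dx": -3,"dy": 18,"dz": 0,"ax": 0,"ay": 0,"az": 0,"grip": 1},{"dx": -3,"dy": 20,"dz": 0,"ax": 0,"ay": 0,"az": 0,"grip": 1},{"dx": -3,"dy": 20,"dz": 0,"ax": 0,"ay": 0,"az": 0,"grip": 1},{"dx": -3,"dy": 20,"dz": 0,"ax": 0,"ay": 0,"az": 0,"grip": 1},{"dx": -3,"dy": 20,"dz": 0,"ax": 0,"ay": 0,"az": 0,"grip": 1},{"dx": -3,"dy": 20,"dz": 0,"ax": 0,"ay": 0,"az": 0,"grip": 1},{"dx": -3,"dy": 20,"dz": 0,"ax": 0,"ay": 0,"az": 0,"grip": 1},{"dx": -3,"dy": 20,"dz": 0,"ax": 0,"ay": 0,"az": 0,"grip": 1},{"dx": -3,"dy": 20,"dz": 0,"ax": 0,"ay": 0,"az": 0,"grip": 1},{"dx": -3,"dy": 20,"dz": 0,"ax": 0,"ay": 0,"az": 0,"grip": 1},{"dx": -3,"dy": 20,"dz": 0,"ax": 0,"ay": 0,"az": 0,"grip": 1},{"dx": -3,"dy": 18,"dz": 0,"ax": 0,"ay": 0,"az": 0,"grip": 1},{"dx": -3,"dy": 14,"dz": 0,"ax": 0,"ay": 0,"az": 0,"grip": 1},{"dx": -2,"dy": 10,"dz": 0,"ax": 0,"ay": 0,"az": 0,"grip": 1},{"dx": -1,"dy": 6,"dz": 0,"ax": 0,"ay": 0,"az": 0,"grip": 1}]'

```text
clock: 10.88
position: [0.4115, -0.164, 0.3613]
ee_rot: [0.0, 0.986, -0.166, -0.0]
contact_force: [-0.2, 0.2, -1.8]
width: 0.0152
gripper_force: 89.3
```

Request:
jog_arm --plan '[{"dx": -1,"dy": 8,"dz": 0,"ax": 0,"ay": 0,"az": 0,"grip": 1},{"dx": -2,"dy": 14,"dz": 0,"ax": 0,"ay": 0,"az": 0,"grip": 1},{"dx": -3,"dy": 18,"dz": 0,"ax": 0,"ay": 0,"az": 0,"grip": 1},{"dx": -3,"dy": 20,"dz": 0,"ax": 0,"ay": 0,"az": 0,"grip": 1},{"dx": -3,"dy": 20,"dz": 0,"ax": 0,"ay": 0,"az": 0,"grip": 1},{"dx": -3,"dy": 18,"dz": 0,"ax": 0,"ay": 0,"az": 0,"grip": 1},{"dx": -2,"dy": 14,"dz": 0,"ax": 0,"ay": 0,"az": 0,"grip": 1},{"dx": -1,"dy": 10,"dz": 0,"ax": 0,"ay": 0,"az": 0,"grip": 1},{"dx": -1,"dy": 6,"dz": 0,"ax": 0,"ay": 0,"az": 0,"grip": 1},{"dx": -1,"dy": 4,"dz": 0,"ax": 0,"ay": 0,"az": 0,"grip": 1},{"dx": 0,"dy": 0,"dz": 0,"ax": 0,"ay": 0,"az": 0,"grip": 1},{"dx": 0,"dy": 0,"dz": 0,"ax": 0,"ay": 0,"az": 0,"grip": 1}]'

```text
clock: 11.88
position: [0.3512, -0.2808, 0.3611]
ee_rot: [-0.0, 0.986, -0.165, 0.0]
contact_force: [0.2, 0.3, -2.3]
width: 0.0152
gripper_force: 89.3
```

```bash
python3 - <<'E'
import pickle
from h import *
from rig import sensors,imaging
s=sensors.get_state();print(s["contact_force"],s["position"],s["qpos"].round(2))
r=imaging.get_image("wrist");pickle.dump(r,open("w5.pkl","wb"));cv2.imwrite("pics/w5.png",r["image"][:,:,::-1])
d=pickle.load(open("v0.pkl","rb"))
print(proj(r,[.455,-.319,.008]))
# coaster: darker/textured disc vs ledge; circle fit of mask contour on plane z=.008
for n,q,c,rad in (("top",d["top"],(374,267),40),("scene",d["scene"],(181,222),40),("wrist",r,proj(r,[.455,-.319,.008]),170)):
    g=cv2.GaussianBlur(cv2.cvtColor(q["image"],cv2.COLOR_RGB2GRAY),(5,5),0).astype(np.float32)
    gx=cv2.Sobel(g,cv2.CV_32F,1,0);gy=cv2.Sobel(g,cv2.CV_32F,0,1)
    C=np.array([.455,-.319])
    for it in range(4):
        pts=[]
        for t in np.radians(np.arange(0,360,4)):
            best=None
            for R in np.arange(.052,.074,.0005) if it<2 else np.arange(.057,.067,.0004):
                X=np.array([C[0]+R*np.cos(t),C[1]+R*np.sin(t),.008]);u,v=proj(q,X);i,j=int(round(v)),int(round(u))
                if not(2<i<417 and 2<j<557): continue
                du=proj(q,X+[.002*np.cos(t),.002*np.sin(t),0])-[u,v];du/=np.linalg.norm(du)
                k=gx[i,j]*du[0]+gy[i,j]*du[1]
                if best is None or k>best[0]: best=(k,X[0],X[1])
            if best and best[0]>8: pts.append(best)
        P=np.array(pts);w=np.ones(len(P))
        for _ in range(5):
            A=np.c_[P[:,1:],np.ones(len(P))]*w[:,None];b=(P[:,1:]**2).sum(1)*w;sol=np.linalg.lstsq(A,b,rcond=None)[0];cc=sol[:2]/2;R=np.sqrt(sol[2]+cc@cc)
            w=1/(1+(abs(np.hypot(*(P[:,1:]-cc).T)-R)/.001)**2)
        C=cc
    print(n,len(P),C.round(4),R.round(4),w.mean().round(2))
E
```

```text
[ 0.15684618  0.28686949 -2.30278582] [ 0.35119792 -0.28079815  0.36111493] [-0.83  0.12  1.83  0.    1.2   1.07]
[283.52871408  70.70651881]
top 90 [ 0.4532 -0.3207] 0.0622 0.65
scene 90 [ 0.4565 -0.3166] 0.0646 0.49
wrist 79 [ 0.4529 -0.319 ] 0.062 0.84
```

View pics/w5.png

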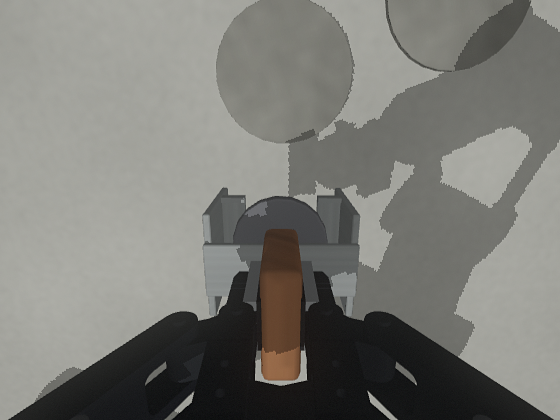

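The wrist picture (my tenth and last) shows the coaster at (285,70), radius about 70 px. The cap sits level in the puller at (281,220). The coaster centre is (0.453,−0.3195). I'm moving over it and going down.

Request:
jog_arm --plan '[{"dx": 3,"dy": 0,"dz": 0,"ax": 0,"ay": 0,"az": 0,"grip": 1},{"dx": 7,"dy": 0.4,"dz": 0,"ax": 0,"ay": 0,"az": 0,"grip": 1},{"dx": 11,"dy": 0.5,"dz": 0,"ax": 0,"ay": 0,"az": 0,"grip": 1},{"dx": 14,"dy": 0.5,"dz": 0,"ax": 0,"ay": 0,"az": 0,"grip": 1},{"dx": 16,"dy": 0.5,"dz": 0,"ax": 0,"ay": 0,"az": 0,"grip": 1},{"dx": 16,"dy": 0.5,"dz": 0,"ax": 0,"ay": 0,"az": 0,"grip": 1},{"dx": 14,"dy": 0.5,"dz": 0,"ax": 0,"ay": 0,"az": 0,"grip": 1},{"dx": 12,"dy": 0.5,"dz": 2,"ax": 0,"ay": 0,"az": 0,"grip": 1},{"dx": 9,"dy": 0,"dz": 5,"ax": 0,"ay": 0,"az": 0,"grip": 1},{"dx": 5,"dy": 0,"dz": 8,"ax": 0,"ay": 0,"az": 0,"grip": 1},{"dx": 2,"dy": 0,"dz": 10,"ax": 0,"ay": 0,"az": 0,"grip": 1},{"dx": 0,"dy": 0,"dz": 12,"ax": 0,"ay": 0,"az": 0,"grip": 1},{"dx": 0,"dy": 0,"dz": 12,"ax": 0,"ay": 0,"az": 0,"grip": 1},{"dx": 0,"dy": 0,"dz": 12,"ax": 0,"ay": 0,"az": 0,"grip": 1},{"dx": 0,"dy": 0,"dz": 12,"ax": 0,"ay": 0,"az": 0,"grip": 1},{"dx": 0,"dy": 0,"dz": 10,"ax": 0,"ay": 0,"az": 0,"grip": 1},{"dx": 0,"dy": 0,"dz": 7,"ax": 0,"ay": 0,"az": 0,"grip": 1},{"dx": 0,"dy": 0,"dz": 4,"ax": 0,"ay": 0,"az": 0,"grip": 1},{"dx": 0,"dy": 0,"dz": 2,"ax": 0,"ay": 0,"az": 0,"grip": 1},{"dx": 0,"dy": 0,"dz": 0,"ax": 0,"ay": 0,"az": 0,"grip": 1}]'

```text
clock: 13.6
position: [0.453, -0.3199, 0.2649]
ee_rot: [-0.0, 0.986, -0.165, -0.0]
contact_force: [-0.7, 0.4, -1.4]
width: 0.0151
gripper_force: 89.3
```

Request:
jog_arm --plan '[{"dx": 0,"dy": 0,"dz": 2,"ax": 0,"ay": 0,"az": 0,"grip": 1},{"dx": 0,"dy": 0,"dz": 2,"ax": 0,"ay": 0,"az": 0,"grip": 1},{"dx": 0,"dy": 0,"dz": 1.5,"ax": 0,"ay": 0,"az": 0,"grip": 1},{"dx": 0,"dy": 0,"dz": 1,"ax": 0,"ay": 0,"az": 0,"grip": 1},{"dx": 0,"dy": 0,"dz": 0.7,"ax": 0,"ay": 0,"az": 0,"grip": 1},{"dx": 0,"dy": 0,"dz": 0,"ax": 0,"ay": 0,"az": 0,"grip": 1}]'

```text
clock: 14.1
position: [0.453, -0.3198, 0.2579]
ee_rot: [0.0, 0.986, -0.165, -0.0]
contact_force: [0.7, -0.0, -2.5]
width: 0.0148
gripper_force: 89.3
```

Request:
jog_arm --plan '[{"dx": 0,"dy": 0,"dz": 0.5,"ax": 0,"ay": 0,"az": 0,"grip": 1},{"dx": 0,"dy": 0,"dz": 0.5,"ax": 0,"ay": 0,"az": 0,"grip": 1},{"dx": 0,"dy": 0,"dz": 0,"ax": 0,"ay": 0,"az": 0,"grip": 1}]'

```text
clock: 14.35
position: [0.453, -0.3199, 0.257]
ee_rot: [-0.0, 0.986, -0.165, -0.0]
contact_force: [-0.0, 1.0, -2.7]
width: 0.0147
gripper_force: 89.3
```

Request:
jog_arm --plan '[{"dx": 0,"dy": 0,"dz": 0.5,"ax": 0,"ay": 0,"az": 0,"grip": 1},{"dx": 0,"dy": 0,"dz": 0.5,"ax": 0,"ay": 0,"az": 0,"grip": 1},{"dx": 0,"dy": 0,"dz": 0,"ax": 0,"ay": 0,"az": 0,"grip": 1},{"dx": 0,"dy": 0,"dz": 0,"ax": 0,"ay": 0,"az": 0,"grip": 1}]'

```text
clock: 14.68
position: [0.453, -0.3199, 0.2562]
ee_rot: [0.0, 0.986, -0.165, 0.0]
contact_force: [-0.7, 0.3, 0.3]
width: 0.0149
gripper_force: 89.5
```

Request:
jog_arm --plan '[{"dx": 0,"dy": 0,"dz": 0.4,"ax": 0,"ay": 0,"az": 0,"grip": 1},{"dx": 0,"dy": 0,"dz": 0,"ax": 0,"ay": 0,"az": 0,"grip": 1},{"dx": 0,"dy": 0,"dz": 0,"ax": 0,"ay": 0,"az": 0,"grip": 1}]' --grip_force 20

```text
clock: 14.93
position: [0.453, -0.32, 0.2561]
ee_rot: [0.0, 0.986, -0.165, 0.0]
contact_force: [-1.6, 0.5, 4.9]
width: 0.0155
gripper_force: 90.4
```

Request:
jog_arm --plan '[{"dx": 0,"dy": 0,"dz": 0,"ax": 0,"ay": 0,"az": 0,"grip": 0.8},{"dx": 0,"dy": 0,"dz": 0,"ax": 0,"ay": 0,"az": 0,"grip": 0.7},{"dx": 0,"dy": 0,"dz": 0,"ax": 0,"ay": 0,"az": 0,"grip": 0.5},{"dx": 0,"dy": 0,"dz": 0,"ax": 0,"ay": 0,"az": 0,"grip": 0.3},{"dx": 0,"dy": 0,"dz": 0,"ax": 0,"ay": 0,"az": 0,"grip": 0.2},{"dx": 0,"dy": 0,"dz": 0,"ax": 0,"ay": 0,"az": 0,"grip": 0.2},{"dx": 0,"dy": 0,"dz": 0,"ax": 0,"ay": 0,"az": 0,"grip": 0.2}]'

```text
clock: 15.52
position: [0.453, -0.3199, 0.2555]
ee_rot: [0.0, 0.986, -0.165, -0.0]
contact_force: [0.6, 0.5, -0.8]
width: 0.0684
gripper_force: 0.0
```

Now I'll go straight up, then check the placing numerically, as the picture budget is used up.

Request:
jog_arm --plan '[{"dx": 0,"dy": 0,"dz": -10,"ax": 0,"ay": 0,"az": 0,"grip": 0.2},{"dx": 0,"dy": 0,"dz": -20,"ax": 0,"ay": 0,"az": 0,"grip": 0.2},{"dx": 0,"dy": 0,"dz": -25,"ax": 0,"ay": 0,"az": 0,"grip": 0.2},{"dx": 0,"dy": 0,"dz": -25,"ax": 0,"ay": 0,"az": 0,"grip": 0.2},{"dx": 0,"dy": 0,"dz": -25,"ax": 0,"ay": 0,"az": 0,"grip": 0.2},{"dx": -20,"dy": 0,"dz": -15,"ax": 0,"ay": 0,"az": 0,"grip": 0.2},{"dx": -35,"dy": 0,"dz": 0,"ax": 0,"ay": 0,"az": 0,"grip": 0.2},{"dx": -25,"dy": 0,"dz": 0,"ax": 0,"ay": 0,"az": 0,"grip": 0.2},{"dx": 0,"dy": 0,"dz": 0,"ax": 0,"ay": 0,"az": 0,"grip": 0.2},{"dx": 0,"dy": 0,"dz": 0,"ax": 0,"ay": 0,"az": 0,"grip": 0.2}]'

```text
clock: 16.35
position: [0.3765, -0.2933, 0.3767]
ee_rot: [0.001, 0.986, -0.166, 0.001]
contact_force: [0.9, 1.1, -0.2]
width: 0.0683
gripper_force: 0.0
```

```bash
python3 - <<'E'
from h import *
from rig import sensors,imaging
s=sensors.get_state();print(s["contact_force"],s["position"],s["width"])
X=np.array([.453,-.32,.12])
o=[]
for n,h in (("wrist",45),("scene",25)):
    r=imaging.get_image(n);im=r["image"].astype(int);m=((im[...,0]-im[...,2]>35)&(im[...,0]>90)).astype(np.uint8)
    u,v=proj(r,X).astype(int)
    for b in blobs(m,(max(u-h,0),max(v-h,0),u+h,v+h)):
        ys,xs=np.nonzero(b[2]);print(n,(u,v),b[:2],cv2.minAreaRect(np.c_[xs,ys].astype(np.float32)))
    if n=="wrist":
        bb=max(blobs(m,(max(u-h,0),max(v-h,0),u+h,v+h)),key=lambda b:b[1][4]);ys,xs=np.nonzero(bb[2]);c=cv2.minAreaRect(np.c_[xs,ys].astype(np.float32))[0];print("grip top",plane(r,c,.12))
    uv=proj(r,[.453,-.32,.041]);print("cap grey px at brim rows",n,[im[int(p[1]),int(p[0])].tolist() for p in (proj(r,X+[.9455*q,-.3256*q,-.079]) for q in (.024,-.024,.05)) if 0<=p[1]<420])
E
```

```text
[ 0.85918086  1.08471119 -0.16283054] [ 0.37645794 -0.29330945  0.37671149] 0.06832572458757973
wrist (np.int64(280), np.int64(105)) (array([280.5, 105.7]), [269, 68, 24, 78, 1776]) ((280.5, 106.5), (77.0, 23.0), 90.0)
grip top [ 0.45240742 -0.31949027  0.12      ]
cap grey px at brim rows wrist [[142, 101, 71], [140, 99, 71], [117, 116, 110]]
scene (np.int64(172), np.int64(186)) (array([175.3, 188.8]), [167, 181, 16, 18, 143]) ((177.25001525878906, 189.75001525878906), (15.55634880065918, 14.849241256713867), 45.0)
cap grey px at brim rows scene [[94, 95, 99], [91, 95, 96], [74, 74, 68]]
```

```bash
python3 -c "
from rig import manip
print(manip.sign_off())"
```

```text
the job is handed in; nothing more can be done
None
```

The round cap is off its tube, and the puller stands upright with it inside, about 1 mm from the middle of the nearest coaster; I let go and handed the job in at about 16.5 s of the 51 s, though that final check was from mask measurements, not a viewed picture.

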